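# Close the slide mailer: fold the flap and tuck it under the lip

### The job

Close the slide mailer: with the fingertips, push its yellow flap over until it lies flat on the glass slides, then keep it pressed down and push it along towards the grey lip until its free edge is tucked fully home beneath the lip and stays there by itself. Only push and press, without forcing it; do not grip or lift anything, and leave the vial, the brass weight and the stone where they stand.

Things in the scene. Friction and masses are not known exactly. Their poses are not given: they have to be found in the camera images.
- mailer: Flat white plastic slide mailer, 160 (x) x 100 (y) x 23 mm, fixed to the worktop. Origin: centre of its underside; x runs from the hinge end to the lip end, z up. The tray floor is 8 mm high with three glass slides on it, side strips are 13 mm high, two hinge cheeks at the sides of the hinge end are 23 mm high; at the +x end a 23 mm high end wall carries the grey lip.
- lip (a point): Middle of the lower front edge of the grey retaining lip, at (54, 0, 19) mm in the mailer's frame. The lip is 88 mm wide, 4 mm thick (from 19 to 23 mm high) and overhangs 16 mm in front of the end wall. The folded flap's upper side is 16 mm high, so it passes with 3 mm to spare. The flap cannot pass through the lip: pressed down while slid too far forward it lands on top of it.
- flap_hinge (a point): Middle of the flap's hinge line, 14.5 mm above the worktop, at x = -58 mm + joint flap_slide in the mailer's frame; the hinge line runs along the mailer's y.
- flap_edge (a point): Middle of the flap's free edge, 106 mm from the hinge line. The yellow flap is a plate 82 mm wide, 3.2 mm thick, with a white lining on its inner side.
- wedge_face (a point): Middle of the steep face of the orange thumb wedge on the flap's outer (upper when folded) side, 64 mm from the hinge line. The face is 62 mm wide, stands about 5 mm above the flap and looks to the hinge; behind it the wedge slopes down towards the free edge (to 90 mm from the hinge). Pushing a fingertip against it from the hinge side slides the folded flap towards the lip.
- flap (a joint): Flap angle, rad: 0 = lying flat over the slides (hard stop), about 1.57 = standing upright, 2.1 = leaning back, away from the lip (stop). A weak spring (0.04 N m/rad about 1.75 rad, friction 0.012 N m) lifts the flap again whenever it is let go, unless its edge is beneath the lip; beneath the lip it rests at 0 to 0.04.
- flap_slide (a joint): Play of the flap in its slotted hinge along the mailer's x, m: 0 = drawn back (free edge, when folded, 6 mm short of the lip), 0.018 = fully home against the stop (edge 12 mm beneath the lip). It stays where it is left; about 2 N moves it.
- flap_lining: White lining on the flap's inner side (the side that faces the slides when folded); origin on the hinge line, x to the free edge, z out of the outer side.
- flap_cover: Yellow outer plate of the flap with the orange wedge; same frame as the lining.
- vial_1: Glass vial with a black screw cap, 27 mm across, 52 mm high, standing loose beyond the lip end; origin at the centre of its underside.
- weight_2: Brass weight with a knob, 25 mm across, 27 mm high, standing loose beyond the lip end; origin at the centre of its underside.
- rock_2: Brown stone, 39 x 25 x 22 mm, lying loose beyond the lip end; origin at the centre of its underside.

How it is judged (in metres and radians):
On the way, in this order (a step that is already met when the one before it is completed fails the run):
1. the flap is folded down over the slides (value of joint flap below 0.25 rad), for 0.05 s.
2. its edge is tucked beneath the lip (value of joint flap below 0.06 rad and value of joint flap_slide above 0.014 m), for 0.2 s.
At the end, for the whole second after the job is handed in: The flap lies flat (flap below 0.06 rad) with its free edge at least 8 mm beneath the lip (flap_slide above 14 mm) and at rest; the vial, the weight and the stone are within 15 mm of where they started (all of step 2 and velocity of joint flap below 0.1 rad/s and distance of each of vial_1, weight_2, rock_2 from where it was at the start of the episode below 0.015 m); the robot touches nothing.
It fails at once if the vial, the weight or the stone is shifted by more than 15 mm, or lifted (distance of any of vial_1, weight_2, rock_2 from where it was at the start of the episode above 0.015 m).
It fails at once if the flap is pinched: the fingers press its inner and its outer side at once (contact force between the fingers and flap_cover above 1 N and contact force between the fingers and flap_lining above 1 N).
It fails at once if the mailer or its flap is forced: pressed by the fingers with more than 40 N (contact force between the fingers and mailer above 40 N).
It also fails if it takes over 38 s, if anything falls off the work surface, if the arm or the gripper's body presses on something with over 40 N, if the wrist force passes 120 N, or if a joint passes its speed limit or range.

### The arm

A 6-joint arm with a two-finger parallel gripper is mounted at the origin on a cart in front of the work surface, level with it; the furniture and walls round the work are solid. World frame = base frame: x ahead of the robot, y to its left, z up, the work surface at z = 0. Lengths are in mm, angles in rad, forces in N, time in s.
With the tool pointing down it reaches from about 400 to 825 mm from the base axis. Payload 7 kg.
Tool frame: the origin (TCP) lies on the centre line of the jaws, within the pads' length; the fingertips stand 14 mm ahead of it and the grasp point (between the pads) lies 5 mm behind it (bot.tips_ahead is the distance from the TCP to the fingertips, in mm); z points along the fingers, x is the direction in which the jaws open and shut, and the axes are right-handed (so a half turn about z gives the same grasp; the last joint's range is limited). The gripper opens to 88 mm and grips with 3 to 60 N. Pads are 19 mm wide; open, the fingers measure 130 mm over their backs; the gripper's body (78 mm by 193 mm) begins 47 mm behind the grasp point.
Start: joints at [0.288, 0.359, 0.012, 0, -1.224, -0.288], TCP at [674.978, -0.019, 240.561] pointing down, gripper open.
Joint ranges: [-3.07, 3.07], [-1.43, 2.12], [-1.02, 1.25], [-3.03, 1.67], [-3.05, -0], [-3.03, 3.03]. Speed limits (rad/s): [2.39, 2.39, 3.01, 3.14, 3.14, 3.14].

### API

Orientations are given as a 3x3 rotation matrix whose columns are the frame's x, y, z axes.
In Python, from cell import bot, cams, workorder gives the robot as it stands.
- The arm moves only by the tool carry_out, never from a script. Its argument "moves" is a list that holds one entry, the list of rows, each a list of 7 numbers: the closure, from -1 (fully open) to 1 (shut), then the shift along the world's x, y, z in m, then the turn, a rotation vector about the world's x, y, z in degrees. In form: [[[jaw, tx, ty, tz, ax, ay, az], ...]]. A call has 1 to 20 rows; each row is the pose to reach, as a shift and turn from the pose measured when the call began; what a row does not reach only later rows make up. A row lasts 1/12 s, in which the tool goes at most 41.7 mm and 7.16 degrees, less where a joint would pass 70% of its speed; a pose out of reach is approached as far as the arm can. A call with a gripper value outside its range is refused whole. The fingers move at their own pace and stop on an object; "grip_force" is the grip in N (left out, the last holds). Time passes only in rows, so rows that repeat a pose let the fingers close. It gives the time, the measured TCP pose, the force and the opening at its end, in the units of the state.
- bot.state(): the state, without advancing time (a new reading comes with each control period).
- cams.read_camera(name): name is "scene" or "side" or "wrist"; returns (picture, depth): 420x560x3 uint8, blue, green, red; 420x560 float32, mm along the optical axis (not along the pixel's ray), 0 where there is no reading.
- cams.camera_info(name): a dict with "camera_matrix" (3x3 intrinsics, pixels), "position" and "attitude" of the camera in the world; the wrist camera has in their place "tool_from_camera" (4x4, takes a point from camera to tool coordinates, whose origin is the TCP and whose axes are the tool frame's). Camera axes: x right, y down, z forward; pixel columns grow to the right and rows downward; lengths in mm; the calibration is good to about 2 mm. The wrist camera is an equidistant fisheye: a pixel r from the principal point sees the ray r / f radians off the axis. A picture is of the moment at which its call begins: read the wrist's pose just before it. camera_info takes no time and is no camera call.
- workorder.close_job(): hands the job in, once; it reports no verdict.
The state is a dict: "time": time; "q": joint angles; "joint_vel": joint speeds; "effort": joint torques, N m; "tool_pos": TCP position; "eef_rot": TCP orientation; "contact_force": force on the tool from outside, world axes, zero at the start; "moment": the same for the moment, N m; "finger_gap": finger opening in mm.
Only numpy, scipy, OpenCV 4.12 (cv2) and the standard library are available. Lean on these libraries where they do the work, as an engineer would, in place of code of your own. Each camera call takes 0.05 s, during which the arm holds its last target. There are 200 camera calls.

## Working session

There is one attempt and no reset: what is moved stays moved. The work goes in short steps, Python scripts to look and compute and a tool call to move; the robot and the scene stay as the last step left them, time stands still between calls to the robot, and variables do not carry over. Pictures are saved under pics/ and viewed, about 8 in all and at most 12, crops included, and the job is handed in when it is done.

Besides the shell and the picture viewer there is one more tool, called after "Emit:" in YAML: its name, and indented under it one key for each argument. carry_out: Moves the arm, as the interface text tells. Its arguments: {"type":"object","properties":{"moves":{"type":"array","items":{"type":"array","items":{"type":"array","items":{"type":"number"}}}},"grip_force":{"type":"number"}},"required":["moves"]}

```bash
mkdir -p pics; ls; cat > h.py <<'E'
import numpy as np, cv2
from cell import bot, cams, workorder
def pts(name):
    s=bot.state(); im,d=cams.read_camera(name); i=cams.camera_info(name)
    K=np.array(i["camera_matrix"]); v,u=np.mgrid[:420,:560]
    P=np.stack([(u-K[0,2])/K[0,0]*d,(v-K[1,2])/K[1,1]*d,d],-1)
    return im,d,P@np.array(i["attitude"]).T+np.array(i["position"])
E
python3 - <<'E'
from h import *
print(bot.state()); 
for n in("scene","side"):
    i=cams.camera_info(n);print(n,i)
    im,d,P=pts(n);np.savez(f"{n}.npz",im=im,P=P);cv2.imwrite(f"pics/{n}0.png",im)
a=cv2.imread("pics/scene0.png");b=cv2.imread("pics/side0.png")
E
```

```text
pics
{'time': 0.0, 'q': array([ 2.88107223e-01,  3.59395897e-01,  1.10562184e-02, -3.16947381e-04,
       -1.22405772e+00, -2.88090427e-01]), 'joint_vel': array([ 0.00069317, -0.00089686, -0.00026242,  0.00122578,  0.00052792,
       -0.00014663]), 'effort': array([-8.00930356e-04, -5.82726967e+01,  2.93058443e+01,  6.99745238e+00,
        6.93249181e-03, -2.06530804e-04]), 'tool_pos': array([ 6.74551302e+02, -2.69472283e-02,  2.39621650e+02]), 'eef_rot': array([[-9.99998684e-01,  9.10146677e-05, -1.61976107e-03],
       [ 9.12887228e-05,  9.99999982e-01, -1.69121664e-04],
       [ 1.61974565e-03, -1.69269308e-04, -9.99998674e-01]]), 'contact_force': array([ 0.89190568, -0.26931052,  0.61929058]), 'moment': array([ 0.03939028,  0.03070137, -0.061248  ]), 'finger_gap': 87.82854980246472}
scene {'camera_matrix': array([[446.74030228,   0.        , 282.61891216],
       [  0.        , 446.74030228, 211.78728252],
       [  0.        ,   0.        ,   1.        ]]), 'position': array([204.07836281, 560.77575391, 651.55714157]), 'attitude': array([[-0.89137463, -0.31274848,  0.32808483],
       [-0.45320272,  0.6271693 , -0.63345557],
       [-0.00765247, -0.71333516, -0.70078127]])}
side {'camera_matrix': array([[510.44122963,   0.        , 279.53958993],
       [  0.        , 510.44122963, 209.88513932],
       [  0.        ,   0.        ,   1.        ]]), 'position': array([  22.67819486, -646.32412543,  510.51826202]), 'attitude': array([[ 0.81141343, -0.28306056,  0.511356  ],
       [-0.5844708 , -0.39515042,  0.70869601],
       [ 0.00145865, -0.87391811, -0.48607099]])}
```

View pics/scene0.png

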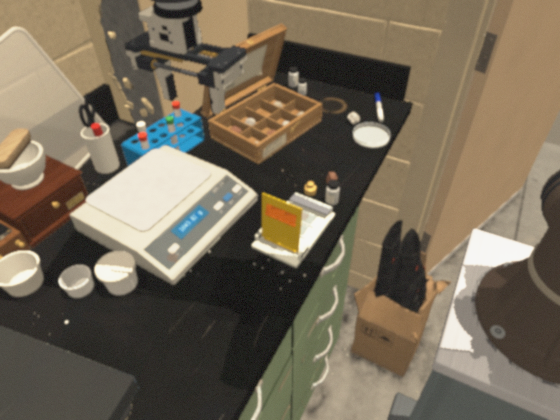

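View pics/side0.png

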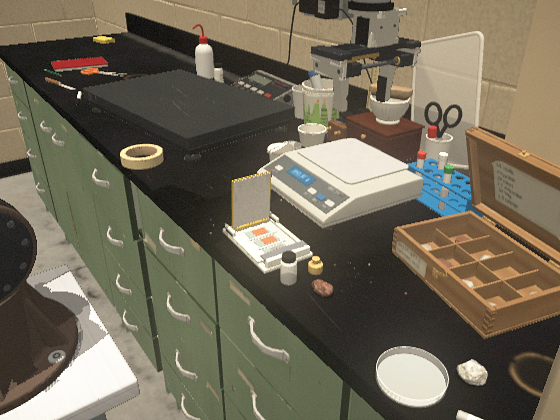

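The scene view shows the mailer with its yellow flap upright at about (282,222) and the lip at about (311,203). Vial, weight and stone stand beyond the lip at about (333,190), (311,187) and (331,176). In the side view the mailer is at about (268,245). Next I'll fit the geometry from depth.

```bash
python3 - <<'E'
from h import *
z=np.load("scene.npz");im,P=z["im"],z["P"]
hsv=cv2.cvtColor(im,cv2.COLOR_BGR2HSV)
roi=np.zeros((420,560),bool);roi[185:270,248:345]=1
m=roi&(hsv[...,0]>15)&(hsv[...,0]<32)&(hsv[...,1]>150)&(hsv[...,2]>120)
m[:, :258]=0; m[:195]&=False
m=cv2.erode(m.astype(np.uint8),np.ones((2,2)))>0
Q=P[m];Q=Q[np.isfinite(Q).all(1)&(Q[:,2]>5)&(Q[:,2]<160)]
c=np.median(Q,0);Q=Q[np.linalg.norm(Q-c,axis=1)<90]
_,s,V=np.linalg.svd(Q-Q.mean(0),full_matrices=False);print("flap",len(Q),Q.mean(0),V,s/np.sqrt(len(Q)),Q.min(0),Q.max(0))
for n in("scene","side"):
    z=np.load(n+".npz");im,P=z["im"],z["P"]
    r=(abs(P[...,0]-c[0])<200)&(abs(P[...,1]-c[1]+60)<200)
    hsv=cv2.cvtColor(im,cv2.COLOR_BGR2HSV)
    w=r&(P[...,2]>4)&(P[...,2]<28)&(hsv[...,1]<70)&(hsv[...,2]>90)
    nn,l,st,ce=cv2.connectedComponentsWithStats(w.astype(np.uint8))
    for k in range(1,nn):
        if st[k,4]>60:
            p=P[l==k];R=cv2.minAreaRect(p[:,:2].astype(np.float32));print(n,st[k],R,p[:,2].min(),p[:,2].max())
    # height map image topdown
    H=np.zeros((500,500,3),np.uint8)
    rr=r&(P[...,2]>2)
    x=((P[...,0]-c[0]+125)*2).astype(int);y=((P[...,1]-c[1]+185)*2).astype(int)
    ok=rr&(x>=0)&(x<498)&(y>=0)&(y<498)
    for dx in(0,1,2):
        for dy in(0,1,2): 
            xx=np.clip(x[ok]+dx,0,499);yy=np.clip(y[ok]+dy,0,499);H[yy,xx]=im[ok]
    globals()["H"+n]=H
for H,n in((Hscene,"scene"),(Hside,"side")):
    for k in range(0,500,100): cv2.putText(H,f"x{c[0]-125+k/2:.0f}",(k,10),0,.35,(0,255,0));cv2.putText(H,f"y{c[1]-185+k/2:.0f}",(0,k+20),0,.35,(0,255,0));cv2.line(H,(k,0),(k,499),(60,60,0));cv2.line(H,(0,k),(499,k),(60,60,0))
cv2.imwrite("pics/top.png",cv2.resize(np.hstack([Hscene,Hside]),(800,400)))
E
```

```text
flap 1206 [466.63347893  61.33214202  63.80708099] [[ 0.02854891 -0.09507081  0.99506105]
 [ 0.99738142 -0.06346394 -0.034679  ]
 [ 0.06644746  0.99344545  0.09301004]] [32.77596107 23.09340676  0.9678961 ] [428.05779591  51.82444086  14.52818453] [506.66465235  69.96634487 120.93859888]
scene [ 252  193   83   74 1899] ((464.454833984375, 9.719642639160156), (162.6622772216797, 100.93161010742188), 86.47709655761719) 4.021762219885886 26.25213648068336
scene [325 193  14  11 108] ((428.2076110839844, -97.37324523925781), (27.324979782104492, 13.35012149810791), 27.517335891723633) 4.830685777420058 27.91334793968474
scene [182 194  76  78 455] ((579.1629028320312, 87.72126770019531), (229.0294952392578, 8.329493522644043), 83.66728210449219) 13.169695112334693 27.991270706185446
side [271 183  93  45 530] ((586.4191284179688, 51.889259338378906), (87.1098861694336, 217.5928497314453), 20.99238395690918) 4.305818216876446 27.989069325254036
side [ 222  211   91   61 2273] ((464.337158203125, 9.082786560058594), (162.2369842529297, 101.61708068847656), 85.95292663574219) 4.007633953903337 25.949828779992686
side [234 213  34  14 126] ((468.07623291015625, 64.56237030029297), (8.599760055541992, 71.45265197753906), 85.17864990234375) 17.915497058919755 27.948187523537626
side [396 245  15  19 118] ((623.4371337890625, -177.44970703125), (43.030033111572266, 3.8005666732788086), 76.05410766601562) 10.376440885087277 27.944454341973938
side [280 268  17  16 204] ((426.7456970214844, -109.79043579101562), (13.624360084533691, 26.355405807495117), 51.19534683227539) 4.046157717530264 27.949518137186658
```

View pics/top.png

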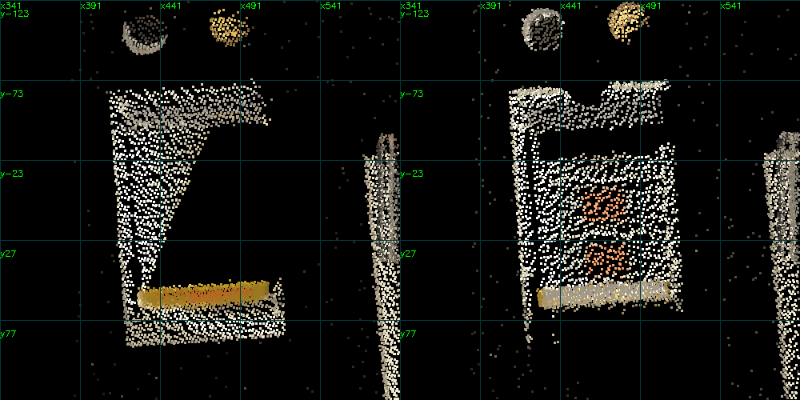

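```bash
python3 - <<'E'
from h import *
for n in("scene","side"):
    P=np.load(n+".npz")["P"];x,y,z=P[...,0],P[...,1],P[...,2]
    for a,b in((340,410),(520,560),(560,580),(580,640)):
        m=(x>a)&(x<b)&(y>-60)&(y<150)&(z<180);print(n,a,b,m.sum(),np.percentile(z[m],[50,99,99.9]) if m.sum() else 0)
E
```

```text
scene 340 410 2340 [-2.98395431  1.85570503  2.40696938]
scene 520 560 1074 [-0.23654286  2.30440196  3.22398785]
scene 560 580 1044 [ 0.68311847 34.54817715 35.76923375]
scene 580 640 2913 [43.13888804 59.02187069 60.41238123]
side 340 410 2450 [-12.86366283   2.27831816   5.15632277]
side 520 560 744 [0.4653973  2.63111984 2.77127758]
side 560 580 936 [ 1.53168599 35.18400536 37.25276807]
side 580 640 2885 [39.68728318 58.93176653 60.11710717]
```

Emit:
carry_out:
  moves:
    - [[1, -0.205, 0.087, -0.06, 0, 0, -3.8], [1, -0.205, 0.087, -0.06, 0, 0, -3.8], [1, -0.205, 0.087, -0.06, 0, 0, -3.8], [1, -0.205, 0.087, -0.06, 0, 0, -3.8], [1, -0.205, 0.087, -0.06, 0, 0, -3.8], [1, -0.205, 0.087, -0.06, 0, 0, -3.8], [1, -0.205, 0.087, -0.06, 0, 0, -3.8], [1, -0.205, 0.087, -0.06, 0, 0, -3.8], [1, -0.205, 0.087, -0.06, 0, 0, -3.8], [1, -0.205, 0.087, -0.06, 0, 0, -3.8]]
  grip_force: 20

```text
time: 0.93
tool_pos: [470.5, 87.0, 180.0]
eef_rot: [[-0.998, 0.067, -0.001], [0.067, 0.998, 0.0], [0.001, 0.0, -1.0]]
contact_force: [0.4, -0.6, 0.2]
finger_gap: 26.5
```

Emit:
carry_out:
  moves:
    - [[1, -0.001, 0, -0.032, 0, 0, 0], [1, -0.001, 0, -0.064, 0, 0, 0], [1, -0.001, 0, -0.096, 0, 0, 0], [1, -0.001, 0, -0.096, 0, 0, 0], [1, -0.001, 0, -0.096, 0, 0, 0]]

```text
time: 1.35
tool_pos: [469.3, 86.0, 83.0]
eef_rot: [[-0.998, 0.068, -0.004], [0.068, 0.998, -0.003], [0.004, -0.003, -1.0]]
contact_force: [-0.3, 0.2, 0.6]
finger_gap: 0.8
```

```bash
cat > v.py <<'E'
import sys
from h import *
b=[]
for n,(r,c) in (("scene",(150,220)),("side",(160,190))):
    im,d,P=pts(n);np.savez(n+"1.npz",im=im,P=P);b.append(cv2.resize(im[r:r+130,c:c+130],(400,400),interpolation=cv2.INTER_CUBIC))
cv2.imwrite(f"pics/{sys.argv[1]}.png",np.hstack(b));s=bot.state();print(s["tool_pos"],s["contact_force"],s["finger_gap"])
E
python3 v.py pre
```

```text
[470.94053049  87.25224631  85.30838092] [0.50720288 0.55406529 0.28432614] 0.581125298625072
```

View pics/pre.png

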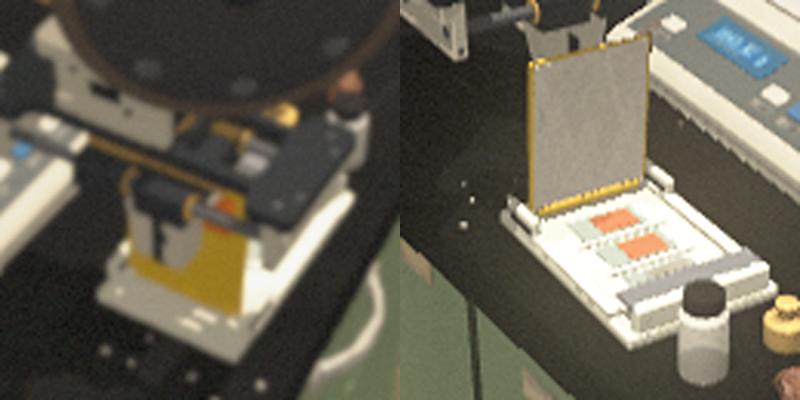

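The fingertips are shut and stand behind the yellow face at left (165,220). The right half shows the white lining facing the lip, with nothing in the way. I'll push the flap over along an arc to about 0.3 rad.

Emit:
carry_out:
  moves:
    - [[1, -0.0005, -0.01, -0.001, 0, 0, 0], [1, -0.001, -0.018, -0.002, 0, 0, 0], [1, -0.002, -0.025, -0.003, 0, 0, 0], [1, -0.002, -0.031, -0.005, 0, 0, 0], [1, -0.002, -0.036, -0.008, 0, 0, 0], [1, -0.003, -0.0425, -0.0123, 0, 0, 0], [1, -0.003, -0.048, -0.018, 0, 0, 0], [1, -0.0035, -0.053, -0.0244, 0, 0, 0], [1, -0.004, -0.057, -0.0315, 0, 0, 0], [1, -0.004, -0.0595, -0.0386, 0, 0, 0], [1, -0.004, -0.0595, -0.0386, 0, 0, 0]]

```text
time: 2.37
tool_pos: [465.9, 26.9, 45.0]
eef_rot: [[-0.998, 0.068, -0.002], [0.068, 0.998, -0.001], [0.002, -0.001, -1.0]]
contact_force: [-0.3, 1.0, 0.5]
finger_gap: 0.4
```

```bash
python3 v.py mid
```

```text
[466.51505766  27.48850279  46.08974751] [-0.76781788 -0.20028226  1.00442548] 0.8105572515386034
```

View pics/mid.png

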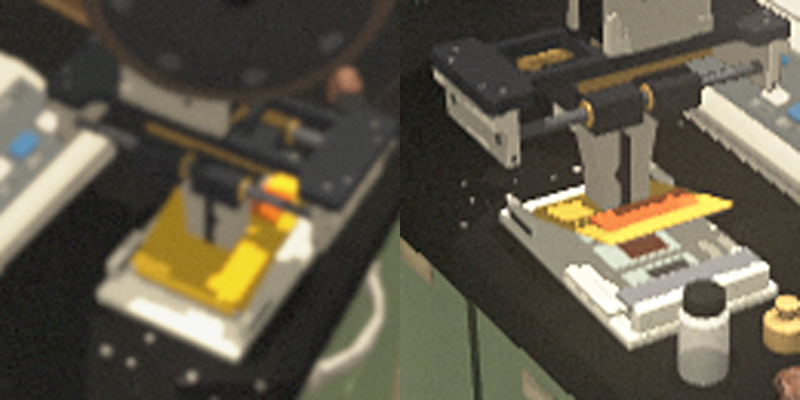

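The flap is at roughly 0.3 rad with the tips on the yellow plate on the hinge side of the wedge. I'll check the slide from the edge position.

```bash
cat > f.py <<'E'
from h import *
z=np.load("side1.npz");im,P=z["im"],z["P"];hsv=cv2.cvtColor(im,cv2.COLOR_BGR2HSV)
ex=np.array([-.066,-.998]);ey=np.array([.998,-.066]);Q=P[...,:2]-[464.4,9.4]
X,Y,Z=Q@ex,Q@ey,P[...,2]
m=(abs(Y)<48)&(X>-70)&(X<75)&(Z>5)&(Z<70)&(hsv[...,1]>140)&(hsv[...,2]>100)&(hsv[...,0]>18)&(hsv[...,0]<34)
e=m&(X>25)   # beyond wedge
k=np.polyfit(X[e],Z[e],1);a=np.arctan(-0+k[0]);print(e.sum(),"angle",a,"edge x pct",np.percentile(X[e],[50,90,97,99]),"z",np.percentile(Z[e],[5,50,95]),"slide",np.percentile(X[e],97)+58-106*np.cos(a))
k=np.polyfit(X[m],Z[m],1);print("all",np.arctan(k[0]))
g=(abs(Y)<40)&(X>50)&(X<72)&(Z>15)&(Z<30)&(hsv[...,1]<60);print("lip front",np.percentile(X[g],[1,3,10]),np.median(Z[g]))
E
python3 f.py
```

```text
187 angle 0.24462693124161225 edge x pct [38.50045905 43.644374   44.45064242 44.9623721 ] z [43.7842103  46.61157591 49.014017  ] slide -0.3934988272851143
all 0.3062462572944418
lip front [52.91629409 53.49741339 55.28506929] 23.29517960858402
```

Emit:
carry_out:
  moves:
    - [[1, 0, -0.001, -0.004, 0, 0, 0], [1, 0, -0.002, -0.008, 0, 0, 0], [1, 0, -0.0025, -0.011, 0, 0, 0], [1, 0, -0.0025, -0.014, 0, 0, 0], [1, 0, -0.0025, -0.0155, 0, 0, 0], [1, 0, -0.0025, -0.0155, 0, 0, 0], [1, 0, -0.0025, -0.0155, 0, 0, 0]]

```text
time: 3.05
tool_pos: [466.6, 25.1, 30.6]
eef_rot: [[-0.998, 0.067, -0.001], [0.067, 0.998, -0.0], [0.001, -0.001, -1.0]]
contact_force: [-0.0, -0.2, 0.4]
finger_gap: 0.4
```

```bash
python3 v.py flat; python3 f.py; python3 -c "
from h import *
for i in range(3): s=bot.state();print(s['tool_pos'],s['contact_force'])"
```

```text
[466.57499139  25.09579343  30.66487516] [-0.21680284 -0.26255065  0.82391445] 0.3555416910212282
217 angle 0.027971395565078955 edge x pct [37.43459109 43.8275141  45.08250299 45.70650504] z [15.74144504 17.0633649  18.35939046] slide -2.876032570556333
all 0.007409310204035954
lip front [55.63319877 56.78597527 57.9965327 ] 23.176048247118274
[466.57499139  25.09579343  30.66487516] [-0.21680284 -0.26255065  0.82391445]
[466.57499139  25.09579343  30.66487516] [-0.21680284 -0.26255065  0.82391445]
[466.57499139  25.09579343  30.66487516] [-0.21680284 -0.26255065  0.82391445]
```

View pics/flat.png

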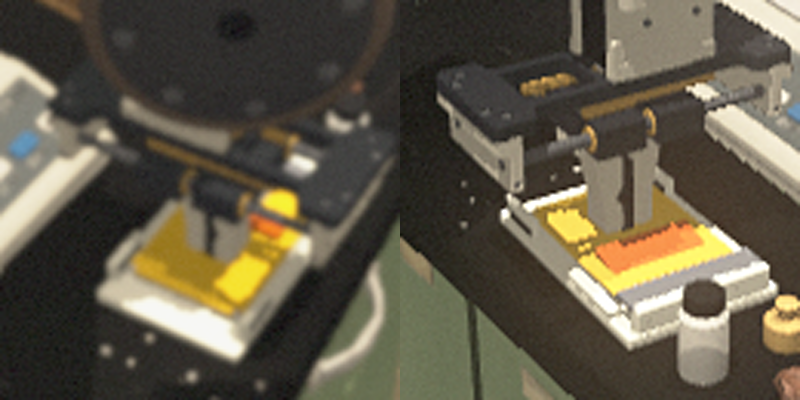

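The flap lies nearly flat, with its yellow edge visibly short of the grey lip at right (690,270). I'll press a little harder and read the force.

Emit:
carry_out:
  moves:
    - [[1, 0, 0, -0.001, 0, 0, 0], [1, 0, 0, -0.002, 0, 0, 0], [1, 0, 0, -0.002, 0, 0, 0], [1, 0, 0, -0.002, 0, 0, 0]]

```text
time: 3.48
tool_pos: [466.8, 25.1, 29.5]
eef_rot: [[-0.998, 0.067, -0.0], [0.067, 0.998, -0.0], [0.0, -0.0, -1.0]]
contact_force: [-3.0, -2.1, 13.2]
finger_gap: 0.3
```

Emit:
carry_out:
  moves:
    - [[1, 0, -0.002, -0.0005, 0, 0, 0], [1, 0, -0.004, -0.0005, 0, 0, 0], [1, 0, -0.006, -0.0005, 0, 0, 0], [1, -0.0005, -0.008, -0.0005, 0, 0, 0], [1, -0.0005, -0.01, -0.0005, 0, 0, 0], [1, -0.001, -0.012, -0.0005, 0, 0, 0], [1, -0.001, -0.014, -0.0005, 0, 0, 0], [1, -0.001, -0.016, -0.0005, 0, 0, 0], [1, -0.001, -0.018, -0.0005, 0, 0, 0], [1, -0.001, -0.02, -0.0005, 0, 0, 0], [1, -0.0015, -0.022, -0.0005, 0, 0, 0], [1, -0.0015, -0.022, -0.0005, 0, 0, 0]]

```text
time: 4.48
tool_pos: [466.7, 3.9, 29.8]
eef_rot: [[-0.998, 0.066, 0.003], [0.066, 0.998, 0.001], [-0.003, 0.001, -1.0]]
contact_force: [-0.1, 2.8, 5.9]
finger_gap: 0.1
```

```bash
python3 v.py slid; python3 f.py
```

```text
[466.715259     3.91785747  29.76589688] [0.94352414 3.03177119 6.38798728] 0.47396170809189875
63 angle 0.05312829196404789 edge x pct [35.18611204 43.05010959 45.29086037 48.5231749 ] z [ 9.51903194 15.96243853 17.94898098] slide -2.559576194849498
all -0.007129750541124545
lip front [55.42002815 56.47507516 57.42719228] 23.34466053976908
```

View pics/slid.png

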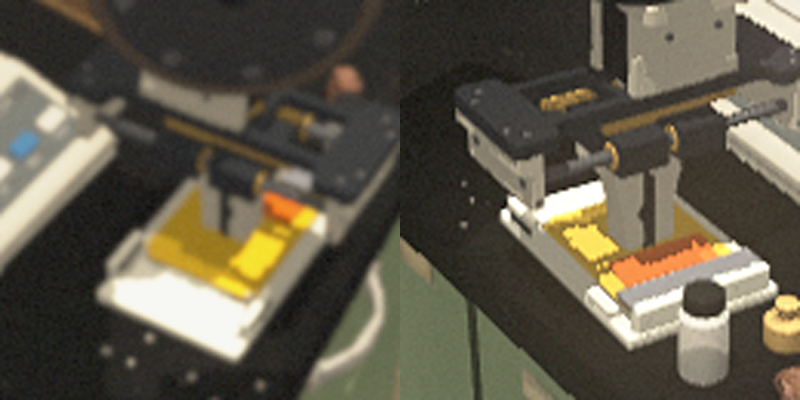

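The flap has slid and its edge is going beneath the lip at right (690,275), with the wedge close to the lip. I'll push the remaining ~10 mm.

Emit:
carry_out:
  moves:
    - [[1, 0, -0.002, -0.0005, 0, 0, 0], [1, 0, -0.004, -0.0005, 0, 0, 0], [1, 0, -0.006, -0.0005, 0, 0, 0], [1, -0.0005, -0.0075, -0.0005, 0, 0, 0], [1, -0.0005, -0.009, -0.0005, 0, 0, 0], [1, -0.0005, -0.01, -0.0005, 0, 0, 0], [1, -0.0005, -0.01, -0.0005, 0, 0, 0]]

```text
time: 5.17
tool_pos: [467.6, -4.1, 29.7]
eef_rot: [[-0.998, 0.066, 0.006], [0.066, 0.998, 0.004], [-0.006, 0.004, -1.0]]
contact_force: [-1.7, 15.3, 5.2]
finger_gap: 0.1
```

Resistance jumped to 15 N after 8 mm, so the flap is at its stop. I'll back off from the wedge a little, then lift away.

Emit:
carry_out:
  moves:
    - [[1, 0, 0.001, 0.002, 0, 0, 0], [1, 0, 0.003, 0.005, 0, 0, 0], [1, 0, 0.004, 0.015, 0, 0, 0], [1, 0, 0.004, 0.045, 0, 0, 0], [1, 0, 0.03, 0.085, 0, 0, 0], [1, 0, 0.07, 0.12, 0, 0, 0], [1, 0, 0.11, 0.15, 0, 0, 0], [1, 0.04, 0.12, 0.18, 0, 0, 0], [1, 0.08, 0.12, 0.2, 0, 0, 0], [1, 0.08, 0.12, 0.2, 0, 0, 0], [1, 0.08, 0.12, 0.2, 0, 0, 0], [1, 0.08, 0.12, 0.2, 0, 0, 0]]

```text
time: 6.17
tool_pos: [547.8, 115.7, 229.3]
eef_rot: [[-0.998, 0.067, 0.005], [0.067, 0.998, 0.003], [-0.005, 0.004, -1.0]]
contact_force: [-0.8, -0.6, -0.7]
finger_gap: 0.4
```

```bash
python3 v.py done; python3 f.py; python3 - <<'E'
from h import *
z=np.load("side1.npz");im,P=z["im"],z["P"];hsv=cv2.cvtColor(im,cv2.COLOR_BGR2HSV)
Q=P[...,:2]-[464.4,9.4];X=Q@[-.066,-.998];Y=Q@[.998,-.066];Z=P[...,2]
b=(abs(Y)<40)&(X>-75)&(X<60)&(Z>8)&(Z<30)&(hsv[...,1]>140)
o=b&(hsv[...,0]<14)&(Z>14);y=b&(hsv[...,0]>18)&(hsv[...,0]<34)
print("wedge x",np.percentile(X[o],[3,97]),"yellow x",np.percentile(X[y],[2,98]),"z",np.percentile(Z[y],[5,50,95]),np.polyfit(X[y],Z[y],1))
A=np.load("side.npz");d=cv2.absdiff(A["im"],im)[240:300,275:340].max(-1);print("objects diff",(d>60).sum())
E
```

```text
[546.22317046 115.00264971 228.35622608] [-0.15761964 -0.65160903 -0.4092466 ] 0.6929598807890194
84 angle 0.018182400067648843 edge x pct [41.15662171 48.03789175 54.30029894 55.25835348] z [17.4752291  19.10847672 24.71552385] slide 6.317820242954227
all 0.04595777329812635
lip front [55.10325442 57.14647019 58.28494633] 23.235603537681527
wedge x [24.33544763 32.87762786] yellow x [-39.54422891  46.89073248] z [15.72699082 17.56343624 22.6411988 ] [ 0.04740788 18.01487249]
objects diff 128
```

View pics/done.png

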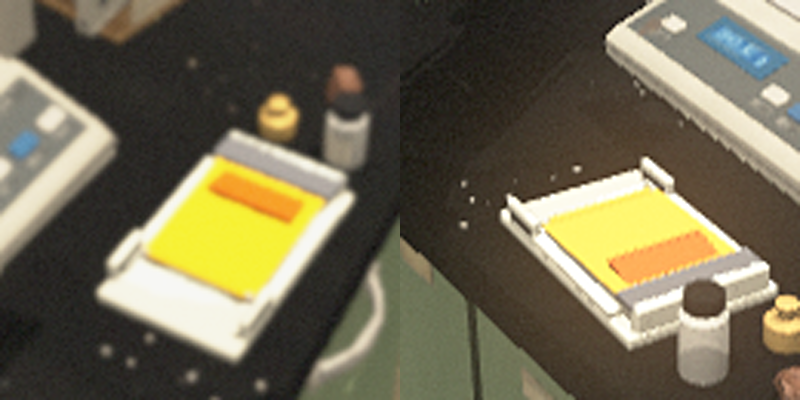

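The flap stays shut by itself with its edge beneath the grey lip (left (285,160), right (690,270)). The wedge face is at x ≈ 24 mm and the hinge edge at x ≈ -39.5 mm, which puts the slide at about 18 mm. Vial, weight and stone are in place, so I'm handing in.

```bash
python3 -c "
from cell import workorder
print(workorder.close_job())"
```

```text
the job is handed in; nothing more can be done
None
```

The mailer is closed: I pushed the flap flat with shut fingertips, slid it along by the wedge face to its stop, lifted clear and handed the job in. The job reports no verdict, so the result rests on my own checks.

- **Tucked home:** after letting go, the wedge face was at x ≈ 24 mm and the flap's hinge edge at x ≈ -39.5 mm. Both put `flap_slide` at about 18 mm, and the picture shows the edge beneath the lip.
- **Lying flat:** the last picture shows the flap down with nothing holding it. My depth fits disagreed on its angle: 0.018 rad from the free-edge strip, and 0.046 to 0.047 rad for the whole flap, a fit the raised wedge can upset. All are under the 0.06 rad limit.
- **Free-edge fit:** its slide figure of 6 mm no longer means anything, because that edge is hidden under the lip.
- **Forces:** the highest readings I saw were about 14 N pressing down and about 16 N against the stop. They were read at the end of each move, not throughout.
- **Loose objects:** the vial, the weight and the stone look unmoved in the last picture. A picture comparison of that area showed a small difference of 128 pixels that I did not trace.
- **Robot:** it was clear of everything, and the job took about 6 s of robot time.

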